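# Find the gap that takes the feeler

## Robot

A 6-joint arm with a two-finger parallel gripper is mounted at the origin on a cart in front of the work surface, level with it; the furniture and walls round the work are solid. World frame = base frame: x ahead of the robot, y to its left, z up, the work surface at z = 0. Lengths are in m, angles in rad, forces in N, time in s.
With the tool pointing down it reaches from about 0.35 to 0.8 m from the base axis. Payload 7.3 kg.
Tool frame: the origin (TCP) lies at the very end of the fingers, on their centre line; the grasp point (between the pads) lies 19 mm behind it (manip.hold_point_z is the z of the grasp point in the tool frame, in m); z points along the fingers, y is the line along which they close (so a half turn about z gives the same grasp; the last joint's range is limited). The gripper opens to 85 mm and grips with 20 to 120 N. Pads are 22 mm wide; open, the fingers measure 114 mm over their backs; the gripper's body (76 mm by 85 mm) begins 54 mm behind the grasp point. The pads swing forward as they close: fully open they stand 13 mm farther back than shut.
Start: joints at [1.084, 0.342, 1.524, -0, 1.275, -0.146], TCP at [0.175, 0.495, 0.231] pointing down, gripper open.
Joint ranges: [-2.53, 2.53], [-0.77, 2.02], [0.04, 2.7], [-1, 4.14], [0.28, 2.66], [-3.11, 3.11]. Speed limits (rad/s): [2.57, 2.57, 3.14, 3.14, 3.14, 3.14].

## Interface

Orientations are given as [roll, pitch, yaw] about the fixed x, y, z axes, in that order (R = Rz(yaw) Ry(pitch) Rx(roll)).
In Python, from rig import manip, eyes gives the robot as it stands.
- The arm moves only by the tool drive_tool, never from a script. Its arguments are lists of equal length, an entry for each row: "gripper": the opening, from 0 (shut) to 1 (fully open); "translation": the shift along the world's x, y, z normalised to -1 to 1, where 1 is 30 cm, a list of three; "twist": the turn, a rotation vector about the world's x, y, z normalised to -1 to 1, where 1 is 45 degrees, a list of three. A call has 1 to 8 rows; each row shifts and turns the commanded pose from where the row before left it; what a row does not reach is not made up. A row lasts 1/8 s, in which the tool goes at most 62.5 mm and 10.7 degrees, less where a joint would pass 70% of its speed; a pose out of reach is approached as far as the arm can. A call with a number of a shift or a turn outside -1 to 1 is refused whole. A call with a gripper value outside its range is refused whole. The fingers move at their own pace and stop on an object; the grip force is fixed at half the most. Time passes only in rows, so rows that do not move let the fingers close. It gives the time, the measured TCP pose, the force, the opening and the grip force at its end, in the units of the state.
- manip.sense(): the state, without advancing time (a new reading comes with each control period).
- eyes.capture(name): name is "scene" or "top" or "wrist"; returns a dict with "pixels" (384x512x3 uint8, red, green, blue), "fx", "fy", "cx", "cy" (pixels), "cam_to_world" (4x4, takes a point from camera to world coordinates). Camera axes: x right, y up, looking along -z (the intrinsics and any distortion apply to the point x, -y, -z); pixel columns grow to the right and rows downward; lengths in m; the calibration is good to about 2 mm. A picture is of the moment at which its call begins. There is no depth.
- manip.job_done(): hands the job in; it is judged then, once.
The state is a dict: "time_s": time; "joints": joint angles; "dq": joint speeds; "joint_torque": joint torques, N m; "tcp_pos": TCP position; "tool_rot": TCP orientation; "ft_force": force on the tool from outside, world axes, zero at the start; "wrist_torque": the same for the moment, N m; "grip_width": opening from 0.0 (shut) to 1.0 (fully open); "grip_force": force on a finger pad.
Only numpy, scipy, OpenCV 4.12 (cv2) and the standard library are available. Lean on these libraries where they do the work, as an engineer would, in place of code of your own. Each camera call takes 0.05 s, during which the arm holds its last target. There are 200 camera calls.

## Task

The dryer's stacking bracket has four blade gaps that look alike, but three of them have been squeezed too tight inside, where it cannot be seen. Take the feeler by its blue handle, try its blade in the gaps to feel where it jams and where it slides through, and leave it upright and fully home in the one that takes it, its handle up against the bracket and its blade pushing out the orange-ended pin at the back. Do not disturb the bottle, boxes and pot standing round about.

Things in the scene. Friction and masses are not known exactly. Their poses are not given: they have to be found in the camera images.
- bracket: Grey stacking bracket, fixed: block 90 mm deep (x), 240 wide (y), 60 high, plus a flat bolted foot 22 mm beyond each end and 4 mm rubber pads on top. Origin under its centre; x points from the front face (toward the robot) into the gaps. Four gaps 60 mm apart run front to back. Three are squeezed to under 2 mm somewhere 25 to 55 mm inside and stop the blade dead; which ones varies.
- feeler: Feeler, 145 mm long, about 150 g, loose, standing on its handle on the worktop. Blue handle 60 mm long (x), 26 mm wide (y), 46 mm high, with a dark plate on its front face. From that face a steel blade stands out on edge along x: 85 mm long, 5 mm thick, from 14 to 36 mm above the handle's underside. Origin at the centre of the handle's underside; x points along the blade, z up.
- shoulder (a point): The handle's front face at the root of the blade: in feeler coordinates x = 30 mm, 25 mm above the underside.
- gap_1 (a point): Mouth of gap 1 (1 is leftmost, 4 rightmost, seen from the robot; yellow mark above it), in the bracket's front face, 26 mm above the worktop; in bracket coordinates x = -45 mm, y = 90 mm. The upright gap is 8.5 mm wide and open from 8 to 46 mm above the worktop, its rim flared by 4 mm over the first 4 mm. Whether it is clear inside cannot be seen.
- telltale_1 (a joint): Telltale pin, black with an orange far end, 6 mm thick, 30 mm long, in the back of gap 1. At 0 (start) its near end is 58 mm behind the front face, its far end just inside the back. The blade pushes it out at the back (m, up to 0.035) against a steady drag of about 3 N; it stays where pushed. Fully home the blade has pushed it 27 mm.
- gap_2 (a point): Mouth of gap 2 (1 is leftmost, 4 rightmost, seen from the robot; yellow mark above it), in the bracket's front face, 26 mm above the worktop; in bracket coordinates x = -45 mm, y = 30 mm. The upright gap is 8.5 mm wide and open from 8 to 46 mm above the worktop, its rim flared by 4 mm over the first 4 mm. Whether it is clear inside cannot be seen.
- telltale_2 (a joint): Telltale pin, black with an orange far end, 6 mm thick, 30 mm long, in the back of gap 2. At 0 (start) its near end is 58 mm behind the front face, its far end just inside the back. The blade pushes it out at the back (m, up to 0.035) against a steady drag of about 3 N; it stays where pushed. Fully home the blade has pushed it 27 mm.
- gap_3 (a point): Mouth of gap 3 (1 is leftmost, 4 rightmost, seen from the robot; yellow mark above it), in the bracket's front face, 26 mm above the worktop; in bracket coordinates x = -45 mm, y = -30 mm. The upright gap is 8.5 mm wide and open from 8 to 46 mm above the worktop, its rim flared by 4 mm over the first 4 mm. Whether it is clear inside cannot be seen.
- telltale_3 (a joint): Telltale pin, black with an orange far end, 6 mm thick, 30 mm long, in the back of gap 3. At 0 (start) its near end is 58 mm behind the front face, its far end just inside the back. The blade pushes it out at the back (m, up to 0.035) against a steady drag of about 3 N; it stays where pushed. Fully home the blade has pushed it 27 mm.
- gap_4 (a point): Mouth of gap 4 (1 is leftmost, 4 rightmost, seen from the robot; yellow mark above it), in the bracket's front face, 26 mm above the worktop; in bracket coordinates x = -45 mm, y = -90 mm. The upright gap is 8.5 mm wide and open from 8 to 46 mm above the worktop, its rim flared by 4 mm over the first 4 mm. Whether it is clear inside cannot be seen.
- telltale_4 (a joint): Telltale pin, black with an orange far end, 6 mm thick, 30 mm long, in the back of gap 4. At 0 (start) its near end is 58 mm behind the front face, its far end just inside the back. The blade pushes it out at the back (m, up to 0.035) against a steady drag of about 3 N; it stays where pushed. Fully home the blade has pushed it 27 mm.
- white_bottle: White bottle with a red cap, 43x50x164 mm, origin under its centre; a bystander.
- soap_carton: Red soap carton, 47x64x44 mm, origin under its centre; a bystander.
- sheet_box: White and grey box of dryer sheets, 111x68x68 mm, origin under its centre; a bystander.
- wax_pot: Round grey and white pot, 91 mm across, 44 mm high, origin under its centre; a bystander.

How it is judged:
At the end, for the whole second after the job is handed in: The feeler stands upright (within 0.12 rad), at rest and let go, fully home in one gap: the handle's front face within 8 mm of that gap's mouth, in line with the bracket within 0.12 rad, its underside less than 12 mm above the worktop, and that gap's orange-ended pin pushed out more than 15 mm (((horizontal distance between shoulder and gap_1 below 0.008 m and angle between the x axis of feeler and the x axis of bracket, either way round below 0.12 rad and value of joint telltale_1 above 0.015 m) or (horizontal distance between shoulder and gap_2 below 0.008 m and angle between the x axis of feeler and the x axis of bracket, either way round below 0.12 rad and value of joint telltale_2 above 0.015 m) or (horizontal distance between shoulder and gap_3 below 0.008 m and angle between the x axis of feeler and the x axis of bracket, either way round below 0.12 rad and value of joint telltale_3 above 0.015 m) or (horizontal distance between shoulder and gap_4 below 0.008 m and angle between the x axis of feeler and the x axis of bracket, either way round below 0.12 rad and value of joint telltale_4 above 0.015 m)) and linear speed of feeler below 0.02 m/s and height (world z) of feeler below 0.012 m and angle between feeler's own z axis and vertical below 0.12 rad); the robot touches nothing.
It fails at once if the white bottle is moved more than 30 mm (distance of white_bottle from where it was at the start of the episode above 0.03 m).
It fails at once if the red soap carton is moved more than 30 mm (distance of soap_carton from where it was at the start of the episode above 0.03 m).
It fails at once if the white box is moved more than 30 mm (distance of sheet_box from where it was at the start of the episode above 0.03 m).
It fails at once if the wax pot is moved more than 30 mm (distance of wax_pot from where it was at the start of the episode above 0.03 m).
It also fails if it takes over 58 s, if anything falls off the work surface, if the arm or the gripper's body presses on something with over 40 N, if the wrist force passes 120 N, or if a joint passes its speed limit or range.

## Working session

There is one attempt and no reset: what is moved stays moved. The work goes in short steps, Python scripts to look and compute and a tool call to move; the robot and the scene stay as the last step left them, time stands still between calls to the robot, and variables do not carry over. Pictures are saved under pics/ and viewed, at most 10 in all, crops included, and the job is handed in when it is done.

Besides the shell and the picture viewer there is one more tool, called after "Call:" as name(argument=value, ...) on one line, values as JSON. drive_tool: Moves the arm, as the interface text tells. Scaled input: -1 to 1 covers 30 cm each way for a shift and 45 degrees each way for a turn. Its arguments: {"type":"object","properties":{"gripper":{"type":"array","items":{"type":"number"}},"translation":{"type":"array","items":{"type":"array","items":{"type":"number","minimum":-1,"maximum":1}}},"twist":{"type":"array","items":{"type":"array","items":{"type":"number","minimum":-1,"maximum":1}}}},"required":["gripper","translation","twist"]}

```bash
mkdir -p pics; cat > h.py <<'E'
import numpy as np, cv2
from rig import manip, eyes
def cap(n,f=None):
    c=eyes.capture(n)
    if f: cv2.imwrite(f'pics/{f}.png',c['pixels'][:,:,::-1])
    return c
def ray(c,u,v,z):
    T=np.array(c['cam_to_world']); d=T[:3,:3]@np.array([(u-c['cx'])/c['fx'],-(v-c['cy'])/c['fy'],-1]); o=T[:3,3]
    return o+d*(z-o[2])/d[2]
def proj(c,p):
    T=np.array(c['cam_to_world']); q=T[:3,:3].T@(np.array(p)-T[:3,3])
    return c['cx']+c['fx']*q[0]/-q[2], c['cy']+c['fy']*q[1]/q[2]
E
python3 - <<'E'
from h import *
print(manip.sense(), manip.hold_point_z)
ims=[]
for n in('scene','top'):
    c=cap(n); np.save(n+'.npy',c,allow_pickle=True); ims.append(c['pixels'][:,:,::-1]); print(n,c['fx'],c['fy'],c['cx'],c['cy'],np.round(c['cam_to_world'],3).tolist(),[k for k in c])
cv2.imwrite('pics/scene0.png',ims[0]);cv2.imwrite('pics/top0.png',ims[1])
E
```

```text
{'time_s': 0.0, 'joints': array([ 1.08398252e+00,  3.42711264e-01,  1.52504473e+00, -1.04474749e-05,
        1.27537335e+00, -1.45995130e-01]), 'dq': array([ 0.00041109, -0.00041676, -0.00030285, -0.00238188, -0.0009109 ,
       -0.00114043]), 'joint_torque': array([-7.44757144e-04, -4.33688664e+01, -2.46002555e+01, -2.11831075e-04,
        7.90209771e-03, -2.37143757e-05]), 'tcp_pos': array([0.17527343, 0.49444714, 0.23062222]), 'tool_rot': array([-3.14007086e+00, -2.13669544e-04,  2.80077687e+00]), 'ft_force': array([ 0.29800674, -0.66864646,  0.85286196]), 'wrist_torque': array([-0.04979188,  0.03697936,  0.00039763]), 'grip_force': 0.0, 'grip_width': 1.0025991549849227} -0.0187
scene 459.14983497758175 459.14983497758175 256.37605808915345 190.82018453658782 [[0.689, 0.522, -0.502, -0.18], [-0.724, 0.514, -0.46, -0.704], [0.018, 0.681, 0.732, 1.124], [0.0, 0.0, 0.0, 1.0]] ['pixels', 'fx', 'fy', 'cx', 'cy', 'cam_to_world']
top 347.1013692231221 347.1013692231221 254.9705813415573 191.1894287948859 [[-0.001, 0.992, -0.128, 0.38], [-1.0, 0.0, 0.008, -0.022], [0.008, 0.128, 0.992, 1.341], [0.0, 0.0, 0.0, 1.0]] ['pixels', 'fx', 'fy', 'cx', 'cy', 'cam_to_world']
```

View pics/scene0.png

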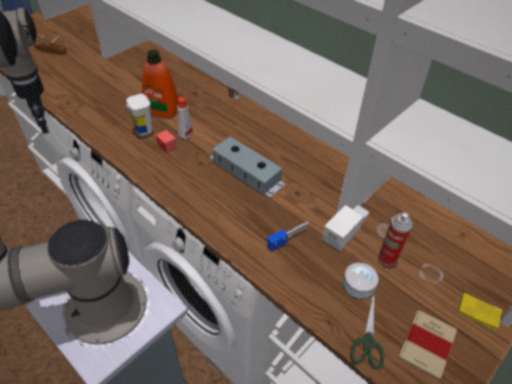

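View pics/top0.png

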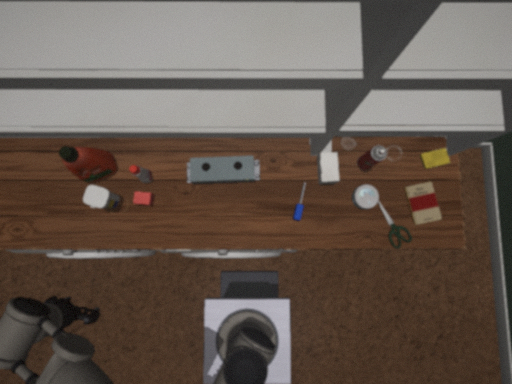

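The scene view shows the blue handle at (278,241) with its blade running to (308,225), and the bracket at (247,165). In the top view the handle is at (299,212) and the bracket at (223,169), with its yellow marks hidden. Next I'll measure both.

```bash
python3 - <<'E'
from h import *
C={n:np.load(n+'.npy',allow_pickle=True).item() for n in('scene','top')}
for n,c in C.items():
    p=c['pixels']; hsv=cv2.cvtColor(p,cv2.COLOR_RGB2HSV)
    m=cv2.inRange(hsv,(108,120,50),(130,255,255))
    k,l,s,ce=cv2.connectedComponentsWithStats(m)
    for i in range(1,k):
        if s[i,4]>20:
            r=cv2.minAreaRect(np.argwhere(l==i)[:,::-1].astype(np.float32)); print(n,'blue',s[i],ce[i],r, ray(c,*ce[i],0.035).round(4))
    if n=='top':
        # grey top of bracket
        m=cv2.inRange(hsv,(75,15,60),(115,120,255)); m[:,:180]=0;m[:,270:]=0;m[:145]=0;m[195:]=0
        k,l,s,ce=cv2.connectedComponentsWithStats(m); i=1+np.argmax(s[1:,4])
        r=cv2.minAreaRect(np.argwhere(l==i)[:,::-1].astype(np.float32)); print('br',s[i],ce[i],r)
        for b in cv2.boxPoints(r): print(b, ray(c,*b,0.062).round(4))
t=C['top']['pixels'][140:235,170:330,::-1]; s=C['scene']['pixels'][125:260,200:325,::-1]
cv2.imwrite('pics/cropt.png',cv2.resize(t,None,fx=5,fy=5,interpolation=cv2.INTER_CUBIC))
cv2.imwrite('pics/crops.png',cv2.resize(s,None,fx=4.4,fy=4.4,interpolation=cv2.INTER_CUBIC))
E
```

```text
scene blue [136 126  11   7  52] [141.01923077 129.07692308] ((140.84756469726562, 129.3719482421875), (10.380563735961914, 5.632008075714111), 6.340191841125488) [0.4934 0.4962 0.035 ]
scene blue [268 230  20  21 273] [277.02197802 239.68498168] ((277.1000061035156, 239.70004272460938), (13.86362075805664, 21.913463592529297), 63.43495178222656) [ 0.4668 -0.1988  0.035 ]
top blue [294 204  10  16 108] [297.98148148 211.52777778] ((297.941162109375, 211.73532104492188), (7.033533096313477, 15.522278785705566), 14.03624439239502) [ 0.4713 -0.1938  0.035 ]
br [ 189  157   66   25 1225] [221.8277551  169.03265306] ((221.66061401367188, 168.9786834716797), (23.213729858398438, 65.03067779541016), 88.15238952636719)
[188.78795 158.4262 ] [0.6691 0.217  0.062 ]
[253.78484 156.32951] [ 0.6774 -0.0272  0.062 ]
[254.53328 179.53117] [ 0.5889 -0.0299  0.062 ]
[189.53639 181.62785] [0.5809 0.2122 0.062 ]
```

View pics/cropt.png

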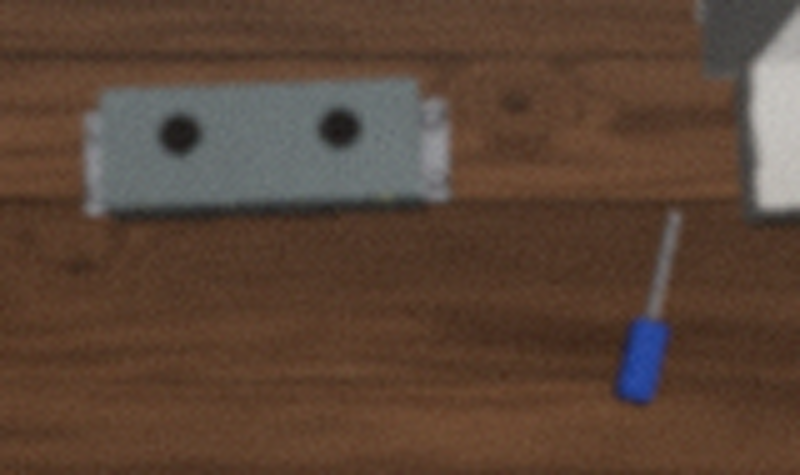

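View pics/crops.png

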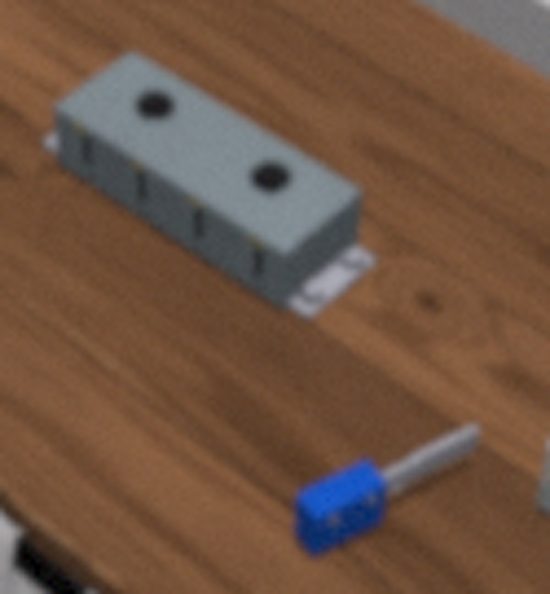

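Call:
drive_tool(gripper=[1, 1, 1, 1, 1, 1, 1, 1], translation=[[0.15, -0.14, 0], [0.15, -0.14, 0], [0.15, -0.14, 0], [0.15, -0.14, 0], [0.09, -0.18, 0], [0.09, -0.18, 0], [0.09, -0.18, 0], [0.09, -0.18, 0]], twist=[[0, 0, 0.127], [0, 0, 0], [0, 0, 0], [0, 0, 0], [0, 0, 0], [0, 0, 0], [0, 0, 0], [0, 0, 0]])

```text
time_s: 1.1
tcp_pos: [0.4639, 0.109, 0.2312]
tool_rot: [3.141, -0.0, 2.9]
ft_force: [0.8, 0.4, 0.5]
grip_width: 1.0
grip_force: 0.0
```

```bash
python3 - <<'E'
from h import *
c=cap('wrist','w1'); np.save('w1.npy',c,allow_pickle=True); s=manip.sense()
print(s['tcp_pos'],s['tool_rot'],s['ft_force'],np.round(c['cam_to_world'],3).tolist(),c['fx'],c['cx'],c['cy'])
E
```

```text
[0.46707686 0.1029514  0.23105916] [-3.13845957e+00  2.71423140e-03  2.89640290e+00] [ 3.63292575 -5.32957612  0.309023  ] [[0.239, -0.928, -0.285, 0.392], [0.971, 0.229, 0.069, 0.127], [0.001, -0.293, 0.956, 0.375], [0.0, 0.0, 0.0, 1.0]] 287.1131064376618 252.3872543060562 189.89283951987653
```

View pics/w1.png

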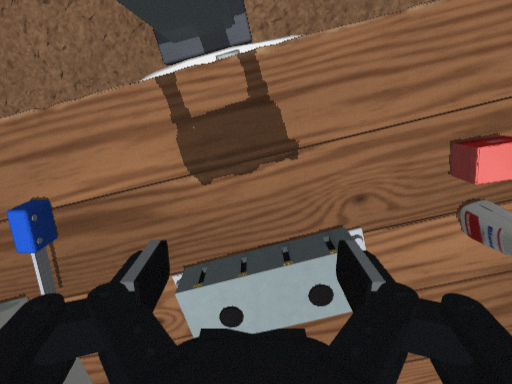

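Call:
drive_tool(gripper=[1, 1, 1, 1, 1, 1], translation=[[0, -0.2, 0], [0, -0.2, 0], [0, -0.2, 0], [0, -0.2, 0], [0, -0.2, 0], [0, 0, 0]], twist=[[0, 0, 0], [0, 0, 0], [0, 0, 0], [0, 0, 0], [0, 0, 0], [0, 0, 0]])

```text
time_s: 1.9
tcp_pos: [0.463, -0.1925, 0.2307]
tool_rot: [-3.141, -0.001, 2.895]
ft_force: [0.2, 0.1, -0.1]
grip_width: 1.001
grip_force: 0.0
```

```bash
python3 - <<'E'
from h import *
c=cap('wrist','w2'); np.save('w2.npy',c,allow_pickle=True); s=manip.sense()
print(s['tcp_pos'],s['tool_rot'],s['time_s'],np.round(c['cam_to_world'],3).tolist())
E
```

```text
[ 0.46297593 -0.19032057  0.23065348] [ 3.14085353e+00 -1.31962984e-03  2.89687577e+00] 1.95 [[0.244, -0.927, -0.284, 0.392], [0.97, 0.234, 0.071, -0.174], [0.0, -0.293, 0.956, 0.374], [0.0, 0.0, 0.0, 1.0]]
```

View pics/w2.png

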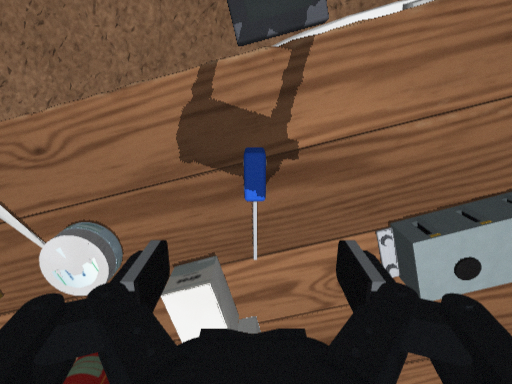

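The first wrist view shows the gap marks at about (203,273), (243,264), (286,254) and (330,243), with gap 1 at the right. The second has the handle at (255,175) and the blade from (255,202) to (254,258). I'll turn these into world points.

```bash
python3 - <<'E'
from h import *
c=np.load('w2.npy',allow_pickle=True).item(); hsv=cv2.cvtColor(c['pixels'],cv2.COLOR_RGB2HSV)
m=cv2.inRange(hsv,(108,120,40),(130,255,255)); m[:,:200]=0;m[:,320:]=0;m[:130]=0;m[230:]=0
q=np.argwhere(m>0)[:,::-1].astype(np.float32); r=cv2.minAreaRect(q); print(r)
for b in cv2.boxPoints(r): print(b, ray(c,*b,0.046).round(4))
g=c['pixels'].astype(int)
for v in range(206,262,6):
    row=g[v,235:275]; w=np.where((row.min(1)>110))[0]
    print(v, w.min()+235 if len(w) else None, w.max()+235 if len(w) else None, ray(c,w.mean()+235,v,0.036).round(4) if len(w) else '')
# front face profile of handle rows value
print([int(g[v,255].sum()) for v in range(142,206,2)])
c=np.load('w1.npy',allow_pickle=True).item(); hsv=cv2.cvtColor(c['pixels'],cv2.COLOR_RGB2HSV)
m=cv2.inRange(hsv,(18,100,80),(35,255,255)); m[:220]=0;m[300:]=0;m[:,:180]=0;m[:,350:]=0
k,l,s,ce=cv2.connectedComponentsWithStats(m); P=[]
for i in range(1,k):
    if s[i,4]>3: print(s[i],ce[i],ray(c,*ce[i],0.055).round(4),ray(c,*ce[i],0.06).round(4))
# dark gaps
cv2.imwrite('pics/w1c.png',cv2.resize(c['pixels'][220:345,160:380,::-1],None,fx=3.6,fy=3.6,interpolation=cv2.INTER_CUBIC))
E
```

```text
((254.5, 174.5), (53.0, 21.0), 90.0)
[244. 148.] [ 0.4382 -0.1954  0.046 ]
[265. 148.] [ 0.4441 -0.1721  0.046 ]
[265. 201.] [ 0.5066 -0.187   0.046 ]
[244. 201.] [ 0.5003 -0.2116  0.046 ]
206 253 256 [ 0.5133 -0.2017  0.036 ]
212 253 256 [ 0.5211 -0.2036  0.036 ]
218 253 256 [ 0.529  -0.2056  0.036 ]
224 253 256 [ 0.5371 -0.2076  0.036 ]
230 253 256 [ 0.5452 -0.2096  0.036 ]
236 253 256 [ 0.5535 -0.2117  0.036 ]
242 253 256 [ 0.5618 -0.2138  0.036 ]
248 253 256 [ 0.5703 -0.2159  0.036 ]
254 254 256 [ 0.579  -0.2174  0.036 ]
260 None None 
[181, 183, 181, 145, 153, 160, 196, 201, 214, 195, 204, 197, 212, 207, 209, 197, 201, 195, 201, 200, 204, 201, 202, 200, 302, 352, 359, 359, 365, 303, 556, 612]
[330 250   7   4  17] [332.70588235 251.23529412] [0.5894 0.1822 0.055 ] [0.5863 0.1813 0.06  ]
[283 261  10   5  21] [287.14285714 262.76190476] [0.5918 0.1237 0.055 ] [0.5886 0.1237 0.06  ]
[237 273  10   3  19] [241.57894737 274.05263158] [0.5939 0.0636 0.055 ] [0.5907 0.0646 0.06  ]
[193 284   9   4  20] [196.9 285.3] [0.5962 0.0032 0.055 ] [0.593  0.0051 0.06  ]
```

View pics/w1c.png

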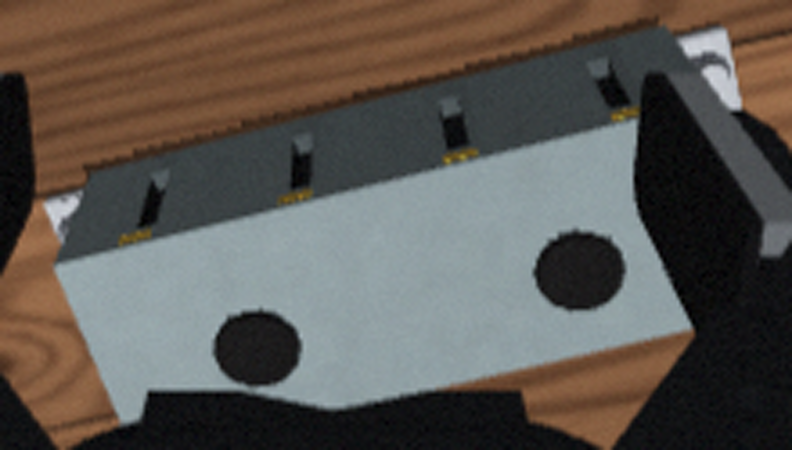

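Call:
drive_tool(gripper=[0.7, 0.7, 0.7, 0.7, 0.7, 0.7], translation=[[0.02, -0.005, -0.18], [0, 0, -0.18], [0, 0, -0.18], [0, 0, -0.12], [0, 0, -0.073], [0, 0, 0]], twist=[[0, 0, 0], [0, 0, 0], [0, 0, 0], [0, 0, 0], [0, 0, 0], [0, 0, 0]])

```text
time_s: 2.7
tcp_pos: [0.4685, -0.1884, 0.0102]
tool_rot: [3.14, -0.004, 2.902]
ft_force: [0.3, 0.8, 0.6]
grip_width: 0.699
grip_force: 0.0
```

Call:
drive_tool(gripper=[0, 0, 0, 0, 0, 0], translation=[[0, 0, 0], [0, 0, 0], [0, 0, 0], [0, 0, 0], [0, 0, 0], [0, 0, 0]], twist=[[0, 0, 0], [0, 0, 0], [0, 0, 0], [0, 0, 0], [0, 0, 0], [0, 0, 0]])

```text
time_s: 3.45
tcp_pos: [0.4703, -0.1909, 0.0129]
tool_rot: [-3.141, 0.003, 2.9]
ft_force: [0.3, 1.3, 7.3]
grip_width: 0.294
grip_force: 60.0
```

Call:
drive_tool(gripper=[0, 0, 0, 0, 0, 0, 0], translation=[[0, 0, 0.02], [-0.08, 0.07, 0], [0, 0.16, 0], [0, 0.16, 0], [0, 0.16, 0], [0, 0.08, 0], [0, 0, 0]], twist=[[0, 0, 0], [0, 0, 0.06], [0, 0, 0.1], [0, 0, 0.1], [0, 0, 0.089], [0, 0, 0], [0, 0, 0]])

```text
time_s: 4.32
tcp_pos: [0.4453, -0.0004, 0.0178]
tool_rot: [3.142, 0.0, -3.106]
ft_force: [0.3, 0.3, -2.4]
grip_width: 0.292
grip_force: 59.3
```

```bash
python3 - <<'E'
from h import *
c=cap('wrist','w3'); np.save('w3.npy',c,allow_pickle=True); s=manip.sense()
print(s['tcp_pos'],s['tool_rot'],s['time_s'],s['ft_force'],s['grip_width'])
hsv=cv2.cvtColor(c['pixels'],cv2.COLOR_RGB2HSV)
m=cv2.inRange(hsv,(18,100,80),(35,255,255)); m[:150]=0;m[330:]=0
k,l,st,ce=cv2.connectedComponentsWithStats(m)
for i in range(1,k):
    if 6<st[i,4]<100: print(st[i],ce[i],ray(c,*ce[i],0.055).round(4))
E
```

```text
[ 0.44560326 -0.00139797  0.01773844] [-3.14140526e+00  4.98682501e-04 -3.10678220e+00] 4.375 [ 0.09255259 -1.39104234 -1.0832947 ] 0.29502882326834484
```

View pics/w3.png

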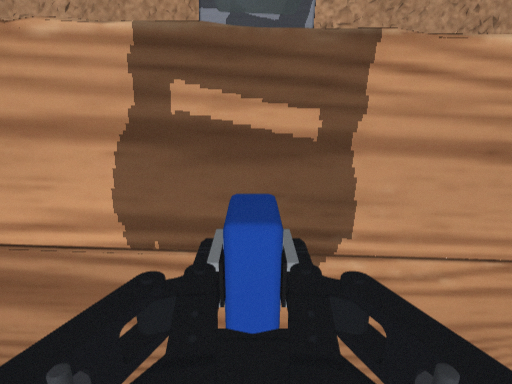

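Call:
drive_tool(gripper=[0, 0, 0, 0, 0], translation=[[0.05, 0.002, -0.005], [0.05, 0.002, 0], [0.03, 0.001, 0], [0.03, 0.001, 0], [0.02, 0.001, 0]], twist=[[0, 0, 0], [0, 0, 0], [0, 0, 0], [0, 0, 0], [0, 0, 0]])

```text
time_s: 5.0
tcp_pos: [0.4999, 0.0, 0.0159]
tool_rot: [-3.142, 0.0, -3.109]
ft_force: [0.6, 0.2, -2.0]
grip_width: 0.295
grip_force: 59.3
```

```bash
python3 - <<'E'
from h import *
s=manip.sense()
print(s['tcp_pos'],s['tool_rot'],s['time_s'],s['ft_force'],s['wrist_torque'])
c=cap('scene'); cv2.imwrite('pics/s1.png',cv2.resize(c['pixels'][125:260,180:330,::-1],None,fx=4.4,fy=4.4,interpolation=cv2.INTER_CUBIC))
E
```

```text
[4.99929866e-01 1.95790057e-05 1.59441319e-02] [-3.14157972e+00  1.81220644e-04 -3.10909232e+00] 5.0 [ 0.63526285  0.19479543 -1.97778781] [-0.04235773  0.03175455 -0.03835382]
```

View pics/s1.png

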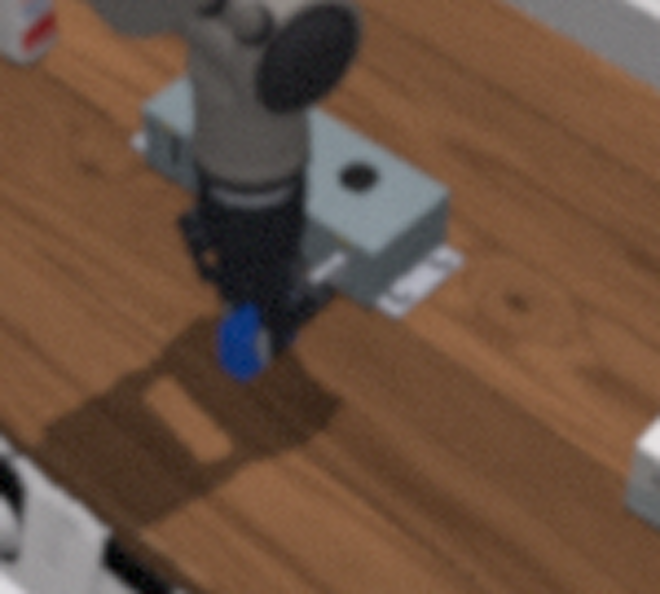

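The blade has entered gap 4 at about (340,262) in the crop with no force, so I'm advancing gently.

Call:
drive_tool(gripper=[0, 0, 0, 0], translation=[[0.014, 0.0005, 0], [0.014, 0.0005, 0], [0.014, 0.0005, 0], [0, 0, 0]], twist=[[0, 0, 0], [0, 0, 0], [0, 0, 0], [0, 0, 0]])

```text
time_s: 5.55
tcp_pos: [0.5085, 0.0013, 0.0149]
tool_rot: [3.14, -0.008, -3.108]
ft_force: [-7.5, -0.7, -1.9]
grip_width: 0.297
grip_force: 59.3
```

Call:
drive_tool(gripper=[0, 0], translation=[[0.013, 0.0005, 0], [0, 0, 0]], twist=[[0, 0, 0], [0, 0, 0]])

```text
time_s: 5.8
tcp_pos: [0.5085, 0.0016, 0.0142]
tool_rot: [3.14, -0.016, -3.108]
ft_force: [-19.6, -2.1, 4.5]
grip_width: 0.293
grip_force: 60.3
```

Call:
drive_tool(gripper=[0, 0, 0, 0, 0, 0, 0], translation=[[-0.095, -0.0035, 0], [-0.095, -0.0035, 0], [0, 0, 0], [-0.0035, 0.1, 0], [-0.0035, 0.1, 0], [0, 0, 0], [0, 0, 0]], twist=[[0, 0, 0], [0, 0, 0], [0, 0, 0], [0, 0, 0], [0, 0, 0], [0, 0, 0], [0, 0, 0]])

```text
time_s: 6.68
tcp_pos: [0.4577, 0.0588, 0.016]
tool_rot: [-3.141, 0.001, -3.108]
ft_force: [0.7, -0.3, -1.5]
grip_width: 0.291
grip_force: 59.5
```

Call:
drive_tool(gripper=[0, 0, 0, 0, 0, 0, 0], translation=[[0.04, 0.0015, 0], [0.04, 0.0015, 0], [0.03, 0.001, 0], [0.03, 0.001, 0], [0.014, 0.0005, 0], [0.014, 0.0005, 0], [0, 0, 0]], twist=[[0, 0, 0], [0, 0, 0], [0, 0, 0], [0, 0, 0], [0, 0, 0], [0, 0, 0], [0, 0, 0]])

```text
time_s: 7.55
tcp_pos: [0.5074, 0.0608, 0.0159]
tool_rot: [3.142, 0.0, -3.108]
ft_force: [0.6, 0.4, -2.8]
grip_width: 0.295
grip_force: 59.6
```

Call:
drive_tool(gripper=[0, 0, 0, 0, 0], translation=[[0.012, 0.0004, 0], [0.012, 0.0004, 0], [0.012, 0.0004, 0], [0.012, 0.0004, 0], [0, 0, 0]], twist=[[0, 0, 0], [0, 0, 0], [0, 0, 0], [0, 0, 0], [0, 0, 0]])

```text
time_s: 8.18
tcp_pos: [0.5143, 0.0611, 0.0143]
tool_rot: [3.141, -0.016, -3.109]
ft_force: [-20.1, -3.1, 6.7]
grip_width: 0.298
grip_force: 60.6
```

Call:
drive_tool(gripper=[0, 0, 0, 0, 0, 0, 0], translation=[[-0.106, -0.004, 0], [-0.106, -0.004, 0], [0, 0, 0], [-0.0035, 0.1, 0], [-0.0035, 0.1, 0], [0, 0, 0], [0, 0, 0]], twist=[[0, 0, 0], [0, 0, 0], [0, 0, 0], [0, 0, 0], [0, 0, 0], [0, 0, 0], [0, 0, 0]])

```text
time_s: 9.05
tcp_pos: [0.4567, 0.1187, 0.016]
tool_rot: [-3.142, 0.001, -3.108]
ft_force: [-0.9, 0.1, -0.6]
grip_width: 0.295
grip_force: 59.7
```

Call:
drive_tool(gripper=[0, 0, 0, 0, 0, 0, 0], translation=[[0.04, 0.0015, 0], [0.04, 0.0015, 0], [0.03, 0.001, 0], [0.03, 0.001, 0], [0.014, 0.0005, 0], [0.014, 0.0005, 0], [0, 0, 0]], twist=[[0, 0, 0], [0, 0, 0], [0, 0, 0], [0, 0, 0], [0, 0, 0], [0, 0, 0], [0, 0, 0]])

```text
time_s: 9.93
tcp_pos: [0.4962, 0.12, 0.0138]
tool_rot: [-3.141, -0.023, -3.109]
ft_force: [-27.8, -2.8, 10.6]
grip_width: 0.296
grip_force: 61.7
```

Call:
drive_tool(gripper=[0, 0, 0, 0, 0], translation=[[0.012, 0.0004, 0], [0.012, 0.0004, 0], [0.012, 0.0004, 0], [0.012, 0.0004, 0], [0, 0, 0]], twist=[[0, 0, 0], [0, 0, 0], [0, 0, 0], [0, 0, 0], [0, 0, 0]])

```text
time_s: 10.55
tcp_pos: [0.499, 0.1201, 0.0127]
tool_rot: [-3.14, -0.048, -3.108]
ft_force: [-58.5, -5.1, 34.8]
grip_width: 0.294
grip_force: 67.0
```

Call:
drive_tool(gripper=[0, 0, 0, 0, 0, 0, 0], translation=[[-0.106, -0.004, 0], [-0.106, -0.004, 0], [0, 0, 0], [-0.0035, 0.1, 0], [-0.0035, 0.1, 0], [0, 0, 0], [0, 0, 0]], twist=[[0, 0, 0], [0, 0, 0], [0, 0, 0], [0, 0, 0], [0, 0, 0], [0, 0, 0], [0, 0, 0]])

```text
time_s: 11.42
tcp_pos: [0.4557, 0.1785, 0.0159]
tool_rot: [-3.142, 0.0, -3.108]
ft_force: [-0.2, -0.6, -1.3]
grip_width: 0.291
grip_force: 62.0
```

```bash
python3 - <<'E'
from h import *
s=manip.sense(); print(s['tcp_pos'],s['tool_rot'],s['ft_force'],s['wrist_torque'])
a=np.load('w3.npy',allow_pickle=True).item(); b=cap('wrist')
for c in(a,b):
    m=cv2.inRange(cv2.cvtColor(c['pixels'],cv2.COLOR_RGB2HSV),(108,120,40),(130,255,255)); m[:150]=0
    q=np.argwhere(m>0)[:,::-1].astype(np.float32); x,y,w,h=cv2.boundingRect(q); print((x,y,w,h),len(q),[(v,np.where(m[v])[0][[0,-1]].tolist()) for v in(200,230,260,290,320)])
E
```

```text
[0.45568134 0.17851989 0.01587123] [-3.14157111e+00  3.84884298e-04 -3.10818305e+00] [-0.24394641 -0.57179307 -1.28643059] [-0.00428652  0.03888573  0.00745673]
(223, 194, 60, 140) 7594 [(200, [230, 275]), (230, [223, 282]), (260, [224, 281]), (290, [225, 280]), (320, [226, 278])]
(223, 191, 60, 143) 7902 [(200, [229, 276]), (230, [223, 282]), (260, [224, 281]), (290, [224, 280]), (320, [225, 279])]
```

Call:
drive_tool(gripper=[0, 0, 0, 0, 0, 0, 0], translation=[[0.04, 0.0015, 0], [0.04, 0.0015, 0], [0.03, 0.001, 0], [0.014, 0.0005, 0], [0.014, 0.0005, 0], [0.014, 0.0005, 0], [0, 0, 0]], twist=[[0, 0, 0], [0, 0, 0], [0, 0, 0], [0, 0, 0], [0, 0, 0], [0, 0, 0], [0, 0, 0]])

```text
time_s: 12.35
tcp_pos: [0.5014, 0.1803, 0.016]
tool_rot: [3.141, 0.001, -3.109]
ft_force: [-0.5, 0.4, -7.5]
grip_width: 0.297
grip_force: 61.2
```

Call:
drive_tool(gripper=[0, 0, 0, 0, 0], translation=[[0.014, 0.0005, 0], [0.014, 0.0005, 0], [0.014, 0.0005, 0], [0.014, 0.0005, 0], [0, 0, 0]], twist=[[0, 0, 0], [0, 0, 0], [0, 0, 0], [0, 0, 0], [0, 0, 0]])

```text
time_s: 12.98
tcp_pos: [0.5185, 0.181, 0.016]
tool_rot: [3.141, 0.002, -3.109]
ft_force: [0.2, 0.2, -8.4]
grip_width: 0.3
grip_force: 61.1
```

Call:
drive_tool(gripper=[0, 0, 0, 0, 0, 0], translation=[[0, 0, -0.007], [0.014, 0.0005, 0], [0.014, 0.0005, 0], [0.014, 0.0005, 0], [0.014, 0.0005, 0], [0, 0, 0]], twist=[[0, 0, 0], [0, 0, 0], [0, 0, 0], [0, 0, 0], [0, 0, 0], [0, 0, 0]])

```text
time_s: 13.72
tcp_pos: [0.5348, 0.1816, 0.0139]
tool_rot: [3.141, 0.001, -3.109]
ft_force: [-0.4, -0.8, -1.7]
grip_width: 0.298
grip_force: 62.1
```

Call:
drive_tool(gripper=[0, 0, 0, 0, 0], translation=[[0.013, 0.0005, 0], [0.013, 0.0005, 0], [0.013, 0.0005, 0], [0.013, 0.0005, 0], [0, 0, 0]], twist=[[0, 0, 0], [0, 0, 0], [0, 0, 0], [0, 0, 0], [0, 0, 0]])

```text
time_s: 14.35
tcp_pos: [0.5504, 0.1822, 0.0138]
tool_rot: [3.141, 0.001, -3.109]
ft_force: [0.4, -0.4, -2.2]
grip_width: 0.297
grip_force: 62.0
```

```bash
python3 - <<'E'
from h import *
s=manip.sense(); print(s['tcp_pos'],s['ft_force'])
c=cap('wrist'); m=cv2.inRange(cv2.cvtColor(c['pixels'],cv2.COLOR_RGB2HSV),(108,120,40),(130,255,255)); m[:150]=0
print(cv2.boundingRect(m),(m>0).sum(),[(v,np.where(m[v])[0][[0,-1]].tolist()) for v in(200,230,260,290,320)])
o=[]
for n in('top','scene'):
    c=cap(n); h=cv2.cvtColor(c['pixels'],cv2.COLOR_RGB2HSV); b=np.load(n+'.npy',allow_pickle=True).item()['pixels']
    yaw=0.036; u=np.array([np.cos(yaw),np.sin(yaw)]); 
    p=np.array([0.586,0.183])+u*0.1
    print(n,'expected pin px',proj(c,[*p,0.026]))
    if n=='top': t=c['pixels']
    x,y=map(int,proj(c,[*p,0.026])); print(c['pixels'][y-4:y+4,x-3:x+4].astype(int).tolist() if n=='top' else '')
    o.append(cv2.resize(c['pixels'][110:210,150:290,::-1] if n=='top' else c['pixels'][100:200,180:320,::-1],None,fx=4,fy=4,interpolation=cv2.INTER_CUBIC))
cv2.imwrite('pics/both.png',cv2.resize(np.hstack(o),(800,286)))
E
```

```text
[0.55042785 0.18216885 0.01376447] [ 0.41317769 -0.35638353 -2.18652218]
(223, 190, 60, 144) 7973 [(200, [229, 276]), (230, [223, 282]), (260, [224, 281]), (290, [224, 280]), (320, [225, 280])]
top expected pin px (np.float64(198.4600225669102), np.float64(156.24174745121087))
[[[82, 57, 43], [84, 61, 49], [78, 55, 40], [79, 55, 42], [82, 58, 46], [85, 61, 45], [84, 59, 47]], [[91, 64, 45], [87, 63, 45], [95, 66, 50], [103, 71, 53], [96, 66, 47], [91, 64, 47], [91, 65, 48]], [[94, 66, 47], [93, 67, 47], [108, 74, 53], [114, 72, 46], [113, 74, 46], [102, 71, 49], [98, 71, 52]], [[100, 72, 52], [97, 68, 51], [115, 76, 52], [134, 82, 50], [130, 76, 45], [113, 72, 51], [100, 72, 52]], [[97, 75, 57], [103, 78, 65], [115, 80, 58], [133, 79, 56], [134, 81, 56], [110, 78, 58], [96, 74, 58]], [[97, 85, 76], [101, 88, 81], [111, 90, 81], [126, 90, 80], [123, 91, 77], [100, 84, 78], [96, 87, 83]], [[99, 102, 100], [101, 104, 103], [107, 106, 106], [112, 108, 104], [105, 103, 100], [102, 104, 104], [103, 107, 105]], [[106, 112, 115], [99, 105, 109], [97, 106, 107], [101, 110, 111], [98, 104, 104], [95, 104, 105], [101, 108, 109]]]
scene expected pin px (np.float64(237.65023223489425), np.float64(145.64113585054315))
```

The top view shows orange behind gap 1 at about (199,155), so the pin is moving out. I'll push on until the handle meets the bracket.

Call:
drive_tool(gripper=[0, 0, 0, 0], translation=[[0.01, 0.0004, 0], [0.01, 0.0004, 0], [0.01, 0.0004, 0], [0, 0, 0]], twist=[[0, 0, 0], [0, 0, 0], [0, 0, 0], [0, 0, 0]])

```text
time_s: 15.0
tcp_pos: [0.556, 0.1823, 0.0133]
tool_rot: [-3.141, -0.007, -3.108]
ft_force: [-10.0, 0.0, 4.2]
grip_width: 0.295
grip_force: 62.9
```

Call:
drive_tool(gripper=[0, 0.6, 0.6, 0.6, 0.6, 0.6], translation=[[-0.006, 0, -0.002], [0, 0, 0], [0, 0, 0], [0, 0, 0], [0, 0, 0], [0, 0, 0]], twist=[[0, 0, 0], [0, 0, 0], [0, 0, 0], [0, 0, 0], [0, 0, 0], [0, 0, 0]])

```text
time_s: 15.75
tcp_pos: [0.5572, 0.1825, 0.0132]
tool_rot: [3.141, 0.0, -3.109]
ft_force: [0.1, 0.2, 0.1]
grip_width: 0.599
grip_force: 0.0
```

Call:
drive_tool(gripper=[0.6, 0.6, 0.6, 0.6, 0.6, 0.6, 0.6, 0.6], translation=[[0, 0, 0.08], [0, 0, 0.15], [0, 0, 0.18], [0, 0, 0.18], [-0.15, -0.05, 0.1], [-0.15, -0.05, 0], [0, 0, 0], [0, 0, 0]], twist=[[0, 0, 0], [0, 0, 0], [0, 0, 0], [0, 0, 0], [0, 0, 0], [0, 0, 0], [0, 0, 0], [0, 0, 0]])

```text
time_s: 16.75
tcp_pos: [0.4678, 0.1526, 0.2207]
tool_rot: [3.141, 0.002, -3.109]
ft_force: [-0.1, 0.3, 1.0]
grip_width: 0.599
grip_force: 0.0
```

```bash
python3 - <<'E'
from h import *
s=manip.sense(); print(s['tcp_pos'],s['ft_force'],s['time_s'])
c=cap('wrist'); T=cap('top')
m=cv2.inRange(cv2.cvtColor(c['pixels'],cv2.COLOR_RGB2HSV),(108,120,40),(130,255,255)); m[:150]=0
r=cv2.minAreaRect(np.argwhere(m>0)[:,::-1].astype(np.float32)); print(r,[ray(c,*b,0.046).round(4).tolist() for b in cv2.boxPoints(r)])
o=[c['pixels'][130:384,60:440,::-1], cv2.resize(T['pixels'][135:220,170:297,::-1],(380,254),interpolation=cv2.INTER_CUBIC)]
cv2.imwrite('pics/final.png',np.hstack(o))
E
```

```text
[0.46780513 0.15262446 0.22065834] [-0.08428013  0.29403493  1.0072872 ] 16.75
((344.0375061035156, 246.7720184326172), (171.8657684326172, 55.71897888183594), 9.344672203063965) [[0.5845, 0.16, 0.046], [0.5107, 0.1681, 0.046], [0.5402, 0.376, 0.046], [0.6184, 0.3814, 0.046]]
```

View pics/final.png

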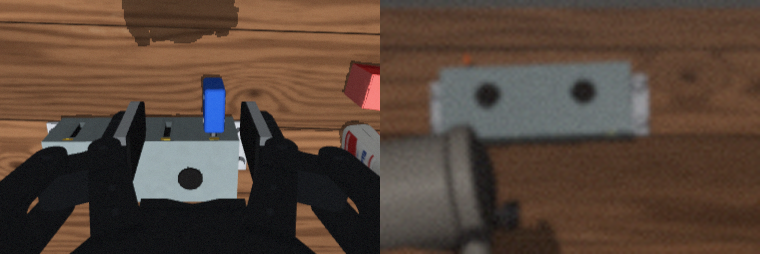

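```bash
python3 - <<'E'
from h import *
c=cap('wrist'); h=cv2.cvtColor(c['pixels'],cv2.COLOR_RGB2HSV)
m=cv2.inRange(h,(108,120,40),(130,255,255)); m[:150]=0; m[:,310:]=0
x,y,w,hh=cv2.boundingRect(m); print((x,y,w,hh))
for v in (y+20,y+hh-12,y+hh-3):
    q=np.where(m[v])[0]; print(v,q[0],q[-1],ray(c,q[0],v,.046).round(4),ray(c,q[-1],v,.046).round(4))
u=273
for v in range(y+hh-4,y+hh+16): print(v,c['pixels'][v,u].tolist(),c['pixels'][v,u+18].tolist(),'z.046',ray(c,u,v,.046)[0].round(4),'z.06',ray(c,u,v,.06)[0].round(4))
T=cap('top'); p=T['pixels'].astype(int)
d=p[...,0]-p[...,2]; 
for v in range(150,160): print(v,p[v,196:203].tolist(),ray(T,199,v,.026)[:2].round(4))
E
```

```text
(263, 208, 23, 56)
228 264 284 [0.5398 0.1697 0.046 ] [0.539  0.1938 0.046 ]
252 264 284 [0.5723 0.1711 0.046 ] [0.5715 0.1959 0.046 ]
261 264 283 [0.5849 0.1717 0.046 ] [0.5841 0.1955 0.046 ]
260 [38, 98, 225] [65, 72, 74] z.046 0.5831 z.06 0.5748
261 [41, 98, 222] [59, 67, 68] z.046 0.5845 z.06 0.5762
262 [50, 88, 178] [61, 67, 71] z.046 0.586 z.06 0.5775
263 [100, 110, 133] [63, 72, 74] z.046 0.5874 z.06 0.5789
264 [118, 120, 124] [64, 70, 74] z.046 0.5888 z.06 0.5802
265 [120, 121, 126] [62, 69, 71] z.046 0.5902 z.06 0.5816
266 [94, 98, 101] [62, 71, 70] z.046 0.5917 z.06 0.583
267 [80, 77, 58] [63, 67, 71] z.046 0.5931 z.06 0.5844
268 [102, 82, 32] [60, 67, 68] z.046 0.5946 z.06 0.5857
269 [148, 134, 53] [62, 69, 71] z.046 0.596 z.06 0.5871
270 [123, 122, 82] [76, 84, 86] z.046 0.5974 z.06 0.5885
271 [133, 145, 148] [134, 149, 152] z.046 0.5989 z.06 0.5899
272 [155, 171, 174] [154, 168, 175] z.046 0.6003 z.06 0.5913
273 [155, 169, 173] [155, 169, 174] z.046 0.6018 z.06 0.5927
274 [154, 168, 172] [155, 169, 174] z.046 0.6033 z.06 0.5941
275 [154, 168, 172] [156, 171, 176] z.046 0
[... 810 characters left out ...]
, 64, 44], [95, 66, 47], [101, 70, 50]] [0.6948 0.1847]
155 [[99, 72, 52], [112, 73, 52], [128, 73, 49], [124, 69, 44], [103, 65, 47], [98, 72, 53], [99, 71, 53]] [0.6908 0.1846]
156 [[99, 73, 61], [107, 75, 62], [110, 70, 53], [102, 65, 52], [90, 68, 55], [89, 69, 55], [99, 77, 62]] [0.6869 0.1845]
157 [[105, 90, 84], [103, 93, 86], [94, 84, 79], [92, 86, 82], [89, 84, 81], [94, 89, 85], [100, 95, 85]] [0.6829 0.1845]
158 [[104, 105, 107], [104, 105, 106], [99, 104, 105], [100, 106, 105], [97, 104, 104], [104, 109, 107], [107, 110, 107]] [0.679  0.1844]
159 [[106, 112, 115], [104, 112, 112], [106, 114, 116], [103, 114, 113], [101, 109, 111], [103, 112, 113], [103, 111, 112]] [0.6751 0.1843]
```

```bash
python3 -c "
from rig import manip
print(manip.job_done())"
```

```text
the job is handed in; nothing more can be done
None
```

The feeler is home in gap 1, released, with the handle against the bracket to within about 3 mm and the orange pin out about 23 mm. Gaps 2, 3 and 4 jammed, I saw no contact with the bottle, boxes or pot, and the job is handed in at about 17 s, though no verdict came back.

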